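Fasten the last quarter-turn stud on the terrace-speaker terminal box

TASK

One of the four slotted quarter-turn studs on the clear cover of the terrace-speaker terminal box still stands proud. Take the red key out of the wooden block, fit its blade into that stud's slot, press it in and turn it clockwise, about a quarter turn, until you feel it drop into its catch like the other three: press with no more than 25 N, don't wrench it against its end stop, and leave the other things on the shelf where they are. Then stand the key back in its pocket in the block and let go.

Things in the scene. Friction and masses are not known exactly. Their poses are not given: they have to be found in the camera images.
- terminal_box: white enclosure with clear cover, fixed to the plank: 130 mm (x) by 180 mm (y), cover top 80 mm high; origin at the centre of its underside. Round slotted studs in its four corners, 48 mm (x) and 73 mm (y) from the centre: three fastened (2.5 mm proud of the cover, slot along the box's y), one undone (6 mm proud, slot along the box's x). Which corner is undone changes.
- stud_top (a point): centre of the top face of the UNDONE stud (steel, head 20 mm across, in a 24 mm round hole in the corner of the cover); 86 mm above the plank while undone. Its x axis runs along the slot, z up; it moves with the stud. Slot: right across the head, 2.7 mm wide, 4.5 mm deep, square edges, flat floor.
- stud_press (a joint): how far the undone stud is pressed in, m; 0 undone. A spring pushes it up: 3 N at 0, 0.8 N more per mm. Its hard bottom stop lies 6.2 to 7.8 mm in (differs each time): find it by feel, 10 to 15 N. Its pin runs under a ledge that holds it 1.6 mm above the bottom, until it springs up into its catch, 3.8 mm above the bottom (2.4 to 4 mm in, below 4.3 mm when caught), and cannot turn back.
- stud_turn (a joint): clockwise turn (seen from above) of the undone stud, rad; about 0 undone. Unpressed it turns only 0.1 to 0.9. The seat floats, so the catch lies anywhere from 1.04 to 1.76, with a hard end stop 0.09 beyond: with the push eased to 2 to 4 N once past 0.95, it is felt to jump up at the catch. Turning friction below 0.06 N m; the blade has about 0.05 rad of play in the slot each way.
- lid_key: the red key (90 g), upright in the block, collar on the block's top, with a few mm and degrees of play. Origin: middle of the blade's tip; z up. Steel blade 14 mm wide (its x), 2 mm thick (its y; 1.2 mm over the last 3 mm), 15 mm long; 8 mm round shank up to 32 mm; red collar 30 x 22 mm (x, y) from 32 to 37 mm above the tip. A half turn makes no difference.
- key_grip (a point): middle of the key's red handle, 62 mm above the blade's tip, axes as the key's. Handle: flat sides, 26 mm (x) by 18 mm (y), from 37 to 87 mm above the tip. Grip it from above across its y (18 mm).
- key_block: pale wooden block, fixed to the plank: 60 mm (x) by 120 mm (y); origin at the centre of its underside. The half towards -y is 40 mm high and holds the key's pocket; the half towards +y is a low tray, rim 36 mm high.
- key_pocket (a point): centre of the mouth of the key's pocket in the block's top face, 40 mm above the plank; pocket 20 mm (block's x) by 12 mm (block's y), 36 mm deep. With the key home its collar rests on the block and its blade's tip is 32 mm below this point.
- bookend_left: steel bookend, 160 mm high, bystander beside a row of records; origin under its upright
- bookend_right: steel bookend, 160 mm high, bystander; origin under its upright
- stylus_gauge: black plastic stylus gauge, 95 x 26 x 24 mm, bystander; origin under its centre
- clamp_box: empty clear acrylic record-clamp box, lid shut, 112 x 112 x 56 mm, bystander; origin under its centre
- coaster: cork coaster, 94 mm across, 5 mm thick, bystander; origin under its centre
- speaker_remote: dark wooden speaker remote with a rubber button, 120 x 38 x 18 mm, bystander; origin under its centre
- record_brush: record brush with aluminium grip, 100 x 24 x 32 mm, bystander; origin under its centre

How it is judged (in metres and radians):
On the way, in this order (a step that is already met when the one before it is completed fails the run):
1. the key's blade is down in the slot of the undone stud (z of lid_key in the frame of stud_top below -0.003 m and horizontal distance between lid_key and stud_top below 0.006 m), for 0.1 s.
2. the stud has been turned into its catch and stays there with the key drawn out of the slot (value of joint stud_turn above 0.85 rad and value of joint stud_press between 0.0018 and 0.0043 m and z of lid_key in the frame of stud_top above 0.001 m), for 0.2 s.
At the end, for the whole second after the job is handed in: the stud is in its catch (turned more than 0.85 rad and sprung up to 1.8 to 4.3 mm in) and the key stands at rest in its pocket: blade tip within 7 mm of the pocket's axis and at least 29 mm down, upright within 0.12 rad (value of joint stud_turn above 0.85 rad and value of joint stud_press between 0.0018 and 0.0043 m and horizontal distance between lid_key and key_pocket below 0.007 m and z of lid_key in the frame of key_pocket below -0.029 m and angle between lid_key's own z axis and vertical below 0.12 rad and linear speed of lid_key below 0.02 m/s); the robot touches nothing.
It fails at once if the key pushes or wrenches on the stud or its corner with more than 27 N (contact force between lid_key and stud_mount above 27 N).
It fails at once if the key or the fingers press on the box with more than 27 N (contact force between any of lid_key, the fingers and terminal_box above 27 N).
It fails at once if a bystander is moved more than 15 mm (distance of any of bookend_left, bookend_right, stylus_gauge, clamp_box, coaster, speaker_remote, record_brush from where it was at the start of the episode above 0.015 m).
It also fails if it takes over 72 s, if anything falls off the work surface, if the arm or the gripper's body presses on something with over 40 N, if the wrist force passes 120 N, or if a joint passes its speed limit or range.

ROBOT

A 6-joint arm with a two-finger parallel gripper is mounted at the origin on the work surface. World frame = base frame: x ahead of the robot, y to its left, z up, the work surface at z = 0. Lengths are in mm, angles in rad, forces in N, time in s.
With the tool pointing down it reaches from about 300 to 950 mm from the base axis. Payload 3.1 kg.
Tool frame: the origin (TCP) lies on the centre line of the jaws, within the pads' length; the fingertips stand manip.nose_length ahead of it and the grasp point (between the pads) is the TCP (manip.nose_length is the distance from the TCP to the fingertips, in mm); z points along the fingers, y is the line along which they close (so a half turn about z gives the same grasp; the last joint's range is limited). The gripper opens to 85 mm and grips with 20 to 120 N. Pads are 22 mm wide; open, the fingers measure 114 mm over their backs; the gripper's body (76 mm by 85 mm) begins 54 mm behind the grasp point. The pads swing forward as they close: fully open they stand 13 mm farther back than shut.
Start: joints at [-1.303, 0.308, 1.634, -0, 1.2, -0.07], TCP at [207.106, -589.694, 250.272] pointing down, gripper open.
Joint ranges: [-3.06, 3.06], [-0.79, 1.96], [0.05, 2.63], [-1.19, 4.34], [0.05, 2.64], [-2.94, 2.94]. Speed limits (rad/s): [2.79, 2.79, 3.14, 3.14, 3.14, 3.14].

INTERFACE

Orientations are given as a unit quaternion [w, x, y, z].
In Python, from cell import get_state, eyes, manip gives the robot as it stands.
- The arm moves only by the tool send_rows, never from a script. Its argument "rows" is a list that holds one entry, the list of rows, each a list of 5 numbers: the shift along the tool's x, y, z in cm, then the turn about the tool's z in rad, then the closure, from 0 (fully open) to 1 (shut). A call has 1 to 12 rows; each row is the pose to reach, as a shift and turn from the pose commanded when the call began, along the tool's axes at that moment; what a row does not reach only later rows make up. A row lasts 1/12 s, in which the tool goes at most 41.7 mm and 7.16 degrees, less where a joint would pass 70% of its speed; a pose out of reach is approached as far as the arm can. A call with a gripper value outside its range is refused whole. The fingers move at their own pace and stop on an object; "force" is the grip in N (left out, the last holds). Time passes only in rows, so rows that repeat a pose let the fingers close. It gives the time, the measured TCP pose, the force, the opening and the grip force at its end, in the units of the state.
- get_state(): the state, without advancing time (a new reading comes with each control period).
- eyes.capture(name): name is "side" or "top" or "wrist"; returns the picture (384x512x3 uint8, blue, green, red); there is no depth.
- eyes.camera_params(name): a dict with "vfov" (degrees; the focal length in pixels is half the picture's height over the tangent of half this angle, whatever the lens; pixels are square), "cx", "cy" (the principal point, pixels), "R" (3x3) and "t" (3): a world point X has camera coordinates R X + t. Camera axes: x right, y down, z forward; pixel columns grow to the right and rows downward; lengths in mm; the calibration is good to about 2 mm. The wrist camera is an equidistant fisheye: a pixel r from the principal point sees the ray r / f radians off the axis. A picture is of the moment at which its call begins: read the wrist's pose just before it. camera_params takes no time and is no camera call; for the wrist camera it gives the pose at the moment of the call.
- manip.sign_off(): hands the job in; it is judged then, once.
Trained networks look in the newest picture that a camera, given by its name, has taken for a name from the list of things; names that differ only in an ending like _2 or _b are one class to them, and where a whole thing is asked for, a point or a joint stands for the part that bears it (a point fixed in the world has none). Each returns a list of dicts, best first, with "confidence" (0 to 1); they miss things now and then, are a little off and sometimes report something else, mostly with a low value. They report only what shows in the picture. A call takes as long as a camera call.
- eyes.spot_in(camera, target): "centre" ([column, row] in pixels, amid what is visible of it).
- eyes.regions_of(camera, target): "region" (384x512 bool, what is visible of it) and "centre" ([column, row] in pixels, amid what is visible of it).
The state is a dict: "time_s": time; "joints": joint angles; "joint_velocities": joint speeds; "joint_torque": joint torques, N m; "tool_pos": TCP position; "eef_rot": TCP orientation; "contact_force": force on the tool from outside, world axes, zero at the start; "ft_torque": the same for the moment, N m; "gripper_width": opening from 0.0 (shut) to 1.0 (fully open); "gripper_force": force on a finger pad.
Only numpy, scipy, OpenCV 4.12 (cv2) and the standard library are available. Lean on these libraries where they do the work, as an engineer would, in place of code of your own. Each camera call takes 0.05 s, during which the arm holds its last target. There are 200 camera calls.

## Working session

There is one attempt and no reset: what is moved stays moved. The work goes in short steps, Python scripts to look and compute and a tool call to move; the robot and the scene stay as the last step left them, time stands still between calls to the robot, and variables do not carry over. Pictures are saved under pics/ and viewed, at most 10 in all, crops included, and the job is handed in when it is done.

Besides the shell and the picture viewer there is one more tool, called after ">>>" as name(argument=value, ...), one argument or row to a line, values as JSON. send_rows: Moves the arm, as the interface text tells. Its arguments: {"type":"object","properties":{"rows":{"type":"array"},"force":{"type":"number"}},"required":["rows"]}

```bash
ls; mkdir -p pics
cat > h.py <<'E'
import numpy as np, cv2
from cell import get_state, eyes, manip
def ray(name,uv,P=None):
    P=P or eyes.camera_params(name); f=192/np.tan(np.radians(P['vfov']/2))
    x=(uv[0]-P['cx']);y=(uv[1]-P['cy'])
    if name=='wrist':
        r=np.hypot(x,y); th=r/f; s=np.sin(th)/max(r,1e-9); d=np.array([x*s,y*s,np.cos(th)])
    else: d=np.array([x/f,y/f,1.])
    R=np.array(P['R']);t=np.array(P['t'])
    return -R.T@t, R.T@d
def atz(name,uv,z,P=None):
    c,d=ray(name,uv,P); return c+d*(z-c[2])/d[2]
def proj(name,X,P=None):
    P=P or eyes.camera_params(name); f=192/np.tan(np.radians(P['vfov']/2))
    q=np.array(P['R'])@np.array(X)+np.array(P['t'])
    if name=='wrist':
        r=np.hypot(q[0],q[1]); th=np.arctan2(r,q[2]); return np.array([P['cx'],P['cy']])+f*th*q[:2]/max(r,1e-9)
    return np.array([P['cx'],P['cy']])+f*q[:2]/q[2]
E
python3 - <<'E'
from h import *
s=get_state(); print({k:np.round(v,3) for k,v in s.items()}); print(manip.nose_length)
a=[]
for n in ['top','side','wrist']:
    im=eyes.capture(n); a.append(im); cv2.imwrite(f'pics/{n}0.png',im)
    P=eyes.camera_params(n); print(n,P['vfov'],P['cx'],P['cy'],np.round(-np.array(P['R']).T@P['t'],0), np.round(P['R'],2).tolist())
    for t in ['terminal_box','stud_top','lid_key','key_block','key_grip']:
        r=eyes.spot_in(n,t)[:3]
        for q in r: print(n,t,np.round(q['centre'],1),round(q['confidence'],2), np.round(atz(n,q['centre'],{'terminal_box':80,'stud_top':86,'lid_key':70,'key_block':40,'key_grip':70}[t]),0))
E
```

```text
pics
{'time_s': np.float64(0.0), 'joints': array([-1.303,  0.309,  1.635,  0.   ,  1.2  , -0.07 ]), 'joint_velocities': array([-0.001,  0.001, -0.   , -0.001, -0.   , -0.002]), 'joint_torque': array([-0.0000e+00, -4.1525e+01, -2.7667e+01, -0.0000e+00,  1.0000e-02,
       -0.0000e+00]), 'tool_pos': array([ 206.884, -588.935,  249.017]), 'eef_rot': array([-0.001,  0.986,  0.168, -0.   ]), 'contact_force': array([-0.617,  0.35 ,  0.28 ]), 'ft_torque': array([-0.083, -0.024, -0.001]), 'gripper_force': np.float64(0.0), 'gripper_width': np.float64(0.999)}
19.0
top 57.684962451436355 255.01769559272225 195.26967993215254 [ 322.   13. 1236.] [[-0.01, -1.0, -0.0], [-0.98, 0.01, -0.19], [0.19, 0.0, -0.98]]
top terminal_box [316.4 199.6] 0.59 [ 535. -192.   80.]
top lid_key [227.9 191. ] 0.5 [568. 107.  70.]
top key_block [219.1 192.2] 0.64 [571. 141.  40.]
top key_grip [380.1 179.9] 0.54 [ 604. -415.   70.]
top key_grip [228.9 188.1] 0.43 [579. 104.  70.]
side 44.02448121438083 256.20072493110285 190.2309992500521 [ 444. 1106.  980.] [[-0.99, -0.12, 0.0], [-0.08, 0.63, -0.77], [0.09, -0.77, -0.64]]
side terminal_box [274.5 160.8] 0.92 [ 531. -135.   80.]
side lid_key [253.3 211.9] 0.5 [570. 106.  70.]
side key_block [254.3 232.8] 0.63 [561. 160.  40.]
side key_grip [251.7 212.7] 0.59 [574. 110.  70.]
wrist 65.70646984690485 253.76550644589304 193.98654230852716 [ 275. -564.  375.] [[0.33, -0.94, 0.0], [-0.9, -0.32, 0.28], [-0.27, -0.09, -0.96]]
```

View pics/top0.png

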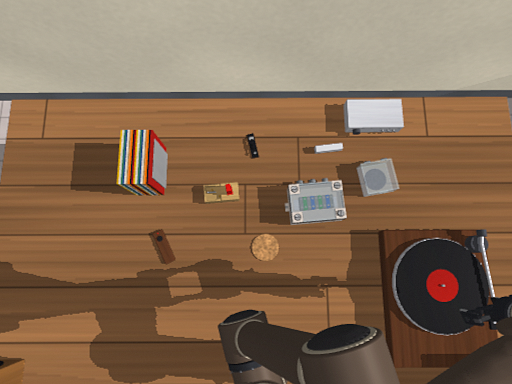

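View pics/side0.png

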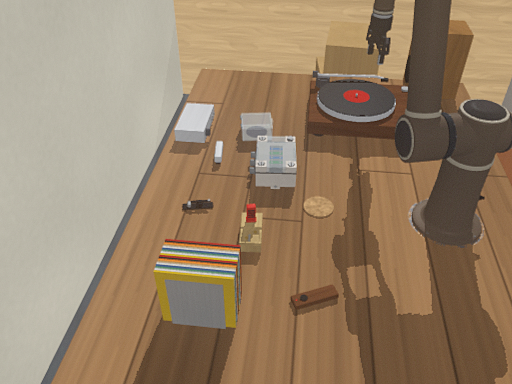

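The top view shows the box near (316,201) px and the red key at the -y end of the block, near (229,188). Both sit almost square to the world axes. I'll move over the box first, since it lies on the way to the key.

>>> send_rows(
  rows=[
    [[3,-1.8,-0.5,0.03,0],[6.5,-4,-1,0.06,0],[10.5,-6.4,-2,0.1,0],[14,-8.5,-3,0.14,0],[17.5,-10.6,-3,0.18,0],[21,-12.7,-3,0.22,0],[24.5,-14.8,-3,0.26,0],[28,-17,-3,0.3,0],[31.5,-19,-3,0.34,0],[35,-21,-3,0.34,0],[38,-23,-3,0.34,0],[40,-24,-3,0.34,0]],
  ],
)

```text
time_s: 1.9
tool_pos: [506.7, -227.3, 280.5]
eef_rot: [-0.001, 1.0, 0.0, 0.001]
contact_force: [0.5, -0.4, 0.0]
gripper_width: 1.001
gripper_force: 0.0
```

>>> send_rows(
  rows=[
    [[0,-0.5,0,0,0],[0,-0.5,0,0,0],[0,-0.5,0,0,0]],
  ],
)

```text
time_s: 2.15
tool_pos: [504.5, -225.9, 280.2]
eef_rot: [0.0, 1.0, -0.001, -0.0]
contact_force: [-0.1, 0.2, -0.1]
gripper_width: 1.0
gripper_force: 0.0
```

Run:
```python
from h import *
s=get_state(); print(s['time_s'],np.round(s['tool_pos'],1),np.round(s['eef_rot'],3),np.round(s['joints'],2),s['contact_force'])
P=eyes.camera_params('wrist'); im=eyes.capture('wrist'); cv2.imwrite('pics/w1.png',im); np.save('w1.npy',im)
import pickle; pickle.dump(P,open('w1.pkl','wb'))
for t,z in [('terminal_box',80),('stud_top',86),('key_grip',70),('key_block',40)]:
    for q in eyes.regions_of('wrist',t)[:3]:
        print(t,np.round(q['centre'],1),round(q['confidence'],2),q['region'].sum(),np.round(atz('wrist',q['centre'],z,P),1))
```

```text
2.15 [ 504.5 -225.9  280.2] [ 0.     1.    -0.001 -0.   ] [-0.5   0.14  1.77 -0.    1.23  1.07] [-0.13623719  0.21828928 -0.13449624]
terminal_box [224.  142.5] 0.69 15120 [ 539.  -192.2   80. ]
terminal_box [118.3 237.3] 0.29 1981 [421.8 -49.5  80. ]
stud_top [293.2 183.9] 0.64 261 [ 493.5 -268.7   86. ]
key_grip [ 20.7 127.5] 0.63 655 [574.9 102.5  70. ]
key_block [ 36.8 126.3] 0.93 1695 [572.8  95.6  40. ]
key_block [ 20.8 126.6] 0.42 552 [576.1 131.5  40. ]
```

View pics/w1.png

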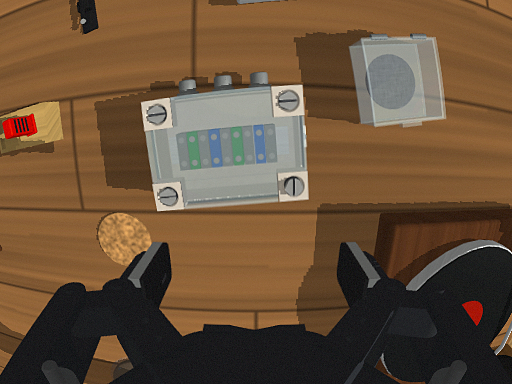

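Three studs have horizontal slots and are fastened. The lower-right one, at (293,186) px, has its slot running vertically in the image, so it is the undone stud, at about (493,-269) mm. The key is at the left edge at (20,127). Next I'll go above the key.

>>> send_rows(
  rows=[
    [[0.5,-2,0,0,0],[1,-6,1,0,0],[2,-10,2,0,0],[3,-14,3,0,0],[4,-18,4,0,0],[5,-22,5,0,0],[5.5,-26,6,0,0],[5.5,-29.5,7,0,0],[5.5,-32,8,0,0],[5.5,-32.6,8,0,0],[5.5,-32.6,8,0,0],[5.5,-32.6,8,0,0]],
  ],
)

```text
time_s: 3.4
tool_pos: [561.0, 99.2, 200.6]
eef_rot: [0.0, 1.0, -0.001, 0.0]
contact_force: [-0.4, -0.1, -0.0]
gripper_width: 1.0
gripper_force: 0.0
```

Run:
```python
from h import *
import pickle
from scipy.optimize import least_squares
P0=pickle.load(open('w1.pkl','rb'))
uv=np.array([(157,114),(289,99),(168,196),(293,186)]); bx=np.array([(48,73,82.5),(48,-73,82.5),(-48,73,82.5),(-48,-73,86)])
def X(p): c,s=np.cos(p[2]),np.sin(p[2]); return [np.array([p[0]+c*a-s*b,p[1]+s*a+c*b,z]) for a,b,z in bx]
r=least_squares(lambda p:np.ravel([proj('wrist',x,P0)-u for x,u in zip(X(p),uv)]),[539,-192,0])
print('box',r.x,np.round(r.fun,1),X(r.x)[3])
s=get_state(); print(s['time_s'],np.round(s['tool_pos'],1),np.round(s['eef_rot'],3),np.round(s['joints'],2))
P=eyes.camera_params('wrist'); im=eyes.capture('wrist'); cv2.imwrite('w2.png',im); pickle.dump(P,open('w2.pkl','wb'))
for t,z in [('lid_key',87),('key_grip',87),('key_block',40)]:
    for q in eyes.regions_of('wrist',t)[:2]:
        m=q['region'].astype(np.uint8)
        ys,xs=np.nonzero(m); print(t,np.round(q['centre'],1),round(q['confidence'],2),m.sum(),xs.min(),xs.max(),ys.min(),ys.max(),np.round(atz('wrist',q['centre'],z,P),1))
c=proj('wrist',[575,103,60],P).astype(int); print(c)
x0,y0=max(c[0]-130,0),max(c[1]-90,0); print(x0,y0)
cv2.imwrite('pics/w2c.png',cv2.resize(im[y0:y0+190,x0:x0+260],None,fx=3,fy=3,interpolation=cv2.INTER_CUBIC))
```

```text
box [ 5.32401433e+02 -1.93418847e+02  8.37692336e-02] [-0.9 -0.7 -0.4  0.4 -0.2  0.   1.4  0.4] [ 490.6777539  -270.17908812   86.        ]
3.4 [561.   99.2 200.6] [ 0.     1.    -0.001  0.   ] [ 0.1   0.26  1.81 -0.    1.08  1.67]
lid_key [245.9 172.9] 0.86 1031 231 258 151 194 [580.5 106.8  87. ]
key_grip [243.8 172.1] 0.57 964 232 258 152 194 [581.2 108.5  87. ]
key_block [210.  167.5] 0.65 6324 156 279 132 202 [575.8 143.3  40. ]
[250 172]
120 82
```

View pics/w2c.png

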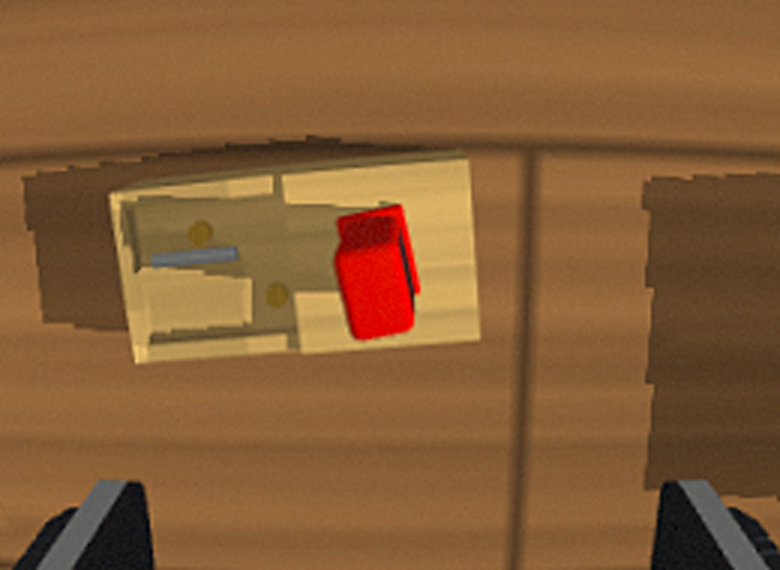

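The crop shows the key's bright top face, with corners near (335,260), (400,250), (414,330) and (355,340) in the crop. The block lies around it with a slight yaw, and the key is seated home.

Run:
```python
from h import *
import pickle
P=pickle.load(open('w2.pkl','rb'))
f=lambda u,z:atz('wrist',(120+u[0]/3,82+u[1]/3),z,P)
top=np.array([f(u,95) for u in [(335,260),(400,250),(414,330),(355,340)]]); print(np.round(top,1),top.mean(0))
e=top[1]-top[2]+top[0]-top[3]; print('key yaw x',np.arctan2(e[1],e[0]))
b=np.array([f(u,40) for u in [(468,157),(480,340),(300,353),(283,205)]]);print(np.round(b,1))
e=b[0]-b[1];print('block yaw',np.arctan2(e[1],e[0]))
c=np.array([f(u,z) for u,z in [((110,193),36),((135,362),36)]]);print(np.round(c,1)); d=(b[:2].mean(0)-c.mean(0)); print(np.arctan2(d[0],-d[1]),np.linalg.norm(d))
im=eyes.capture('side'); P=eyes.camera_params('side')
for t in ['lid_key','key_grip']:
  for q in eyes.regions_of('side',t)[:1]: print(t,np.round(q['centre'],1),q['confidence'],np.round(atz('side',q['centre'],70),1), np.round(proj('side',[573,105,70]),1))
s=get_state();print(np.round(s['tool_pos'],1))
```

```text
[[585.7 117.8  95. ]
 [588.3 100.7  95. ]
 [566.5  97.   95. ]
 [563.7 112.9  95. ]] [576.08012024 107.08760492  95.        ]
key yaw x 0.19524400940542944
[[608.1  79.   40. ]
 [547.2  74.   40. ]
 [542.7 134.4  40. ]
 [592.8 138.5  40. ]]
block yaw 0.08101104305618419
[[597.8 198.3  36. ]
 [538.1 193.9  36. ]]
0.0810372017152355 120.05340513346421
lid_key [250.7 215.1] 0.5 [575.6 120.6  70. ] [252.3 211.5]
key_grip [252.2 215.1] 0.59 [571.4 120.   70. ] [252.3 211.5]
[561.   99.1 200.7]
```

The key and block measurements agree: the pocket is near (575,106), the block yaw is 0.08 and the key yaw about 0.15. Next I'll go down and grip the key.

>>> send_rows(
  rows=[
    [[1,-0.6,1,-0.08,0],[1.5,-0.8,3,-0.15,0],[1.5,-0.8,6,-0.15,0],[1.5,-0.8,9,-0.15,0],[1.5,-0.8,11.5,-0.15,0],[1.5,-0.8,12.8,-0.15,0],[1.5,-0.8,12.8,-0.15,0],[1.5,-0.8,12.8,-0.15,0]],
  ],
)

```text
time_s: 4.42
tool_pos: [575.6, 107.9, 72.1]
eef_rot: [0.0, 0.997, 0.074, -0.0]
contact_force: [0.5, -0.0, 0.8]
gripper_width: 0.997
gripper_force: 0.0
```

>>> send_rows(
  rows=[
    [[0,0,0,0,1],[0,0,0,0,1],[0,0,0,0,1],[0,0,0,0,1],[0,0,0,0,1],[0,0,0,0,1],[0,0,0,0,1],[0,0,0,0,1]],
  ],
  force=70,
)

```text
time_s: 5.08
tool_pos: [576.3, 108.0, 73.1]
eef_rot: [0.0, 0.997, 0.074, 0.001]
contact_force: [-0.3, -1.3, 5.8]
gripper_width: 0.2
gripper_force: 68.5
```

>>> send_rows(
  rows=[
    [[0,0,-0.5,0,1],[0,0,-2,0,1],[0,0,-4.5,0,1],[0,0,-8,0,1],[0,0,-11.5,0,1],[0,0,-11.5,0,1],[-1,3,-11.5,0,1],[-2.5,6.5,-11.5,0.03,1],[-4,10,-11.5,0.06,1],[-5.5,14,-11.5,0.06,1],[-7,18,-11.5,0.06,1],[-8.5,22,-11.5,0.06,1]],
  ],
)

```text
time_s: 6.08
tool_pos: [523.5, -120.0, 186.6]
eef_rot: [-0.0, 0.999, 0.044, -0.0]
contact_force: [0.3, -0.0, -0.8]
gripper_width: 0.197
gripper_force: 68.5
```

>>> send_rows(
  rows=[
    [[-1.5,3.9,0,0,1],[-3,7.8,0,0,1],[-4.5,11.5,0,0,1],[-5.3,13.7,0.5,0,1],[-5.3,14,1.3,0,1],[-5.3,14,1.5,0,1],[-5.3,14,1.5,0,1],[-5.3,14,1.5,0,1]],
  ],
)

```text
time_s: 6.75
tool_pos: [484.0, -261.3, 171.4]
eef_rot: [-0.001, 0.999, 0.044, -0.001]
contact_force: [-0.6, -0.1, 0.4]
gripper_width: 0.202
gripper_force: 68.6
```

Run:
```python
from h import *
import pickle
s=get_state(); print(s['time_s'],np.round(s['tool_pos'],1),np.round(s['eef_rot'],3),np.round(s['joints'],2),np.round(s['contact_force'],1))
P=eyes.camera_params('wrist'); im=eyes.capture('wrist'); cv2.imwrite('w3.png',im); pickle.dump(P,open('w3.pkl','wb'))
for t,z in [('stud_top',86),('lid_key',106)]:
    for q in eyes.regions_of('wrist',t)[:2]:
        print(t,np.round(q['centre'],1),round(q['confidence'],2),q['region'].sum(),np.round(atz('wrist',q['centre'],z,P),1))
p=s['tool_pos']; c=proj('wrist',[p[0],p[1],86],P).astype(int); print(c)
x0,y0=c[0]-66,c[1]-60; print(x0,y0)
cv2.imwrite('pics/w3c.png',cv2.resize(im[y0:y0+100,x0:x0+132],None,fx=6,fy=6,interpolation=cv2.INTER_CUBIC))
```

```text
6.75 [ 484.  -261.3  171.4] [-0.001  0.999  0.044 -0.001] [-0.57  0.26  1.87  0.    1.01  0.91] [-0.6 -0.1  0.4]
stud_top [266.1 196.4] 0.77 643 [ 492.6 -268.2   86. ]
lid_key [255.4 263.4] 0.61 4068 [ 447.  -264.4  106. ]
[255 206]
189 146
```

View pics/w3c.png

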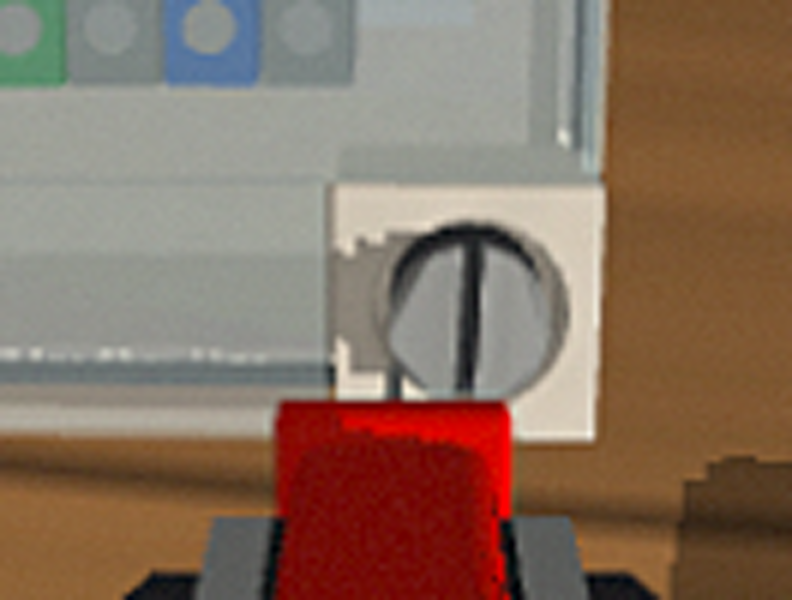

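The undone stud's top face is centred near crop (471,318), with its slot running from (472,250) to (465,385). A sliver of the blade shows at (393,375), just above the collar's edge. Next I'll work out the relative offset from this.

Run:
```python
from h import *
import pickle
P=pickle.load(open('w3.pkl','rb'))
f=lambda u,z:atz('wrist',(189+u[0]/6,146+u[1]/6),z,P)
a,b=f((472,250),86),f((465.5,385),86); c=f((472,318),86)
print(a,b,c,'slot yaw',np.arctan2(*(a-b)[1::-1]))
for u in [(393,368),(393,395)]: print(np.round(f(u,106.5),1))
print('collar edge mid z~140',f((393,402),143),'pred')
p=np.array([484,-261.3]);y=.088;print(p+7*np.array([np.cos(y),np.sin(y)]),p+15*np.array([np.cos(y),np.sin(y)]))
im=cv2.imread('w3.png'); g=im[146:246,189:321].astype(int).sum(2)
for r in [44,50,56,62]: print(r,g[r,70:88])
for r in [59,60,61,62,63,64,65,66]: print(r,g[r,58:76])
```

```text
[ 499.30925482 -268.67814297   86.        ] [ 481.86938244 -269.67362455   86.        ] [ 490.6642412  -269.57135711   86.        ] slot yaw 0.057018910536562
[ 490.4 -259.8  106.5]
[ 487.2 -260.1  106.5]
collar edge mid z~140 [ 499.7136083  -258.93148596  143.        ] pred
[ 490.97291349 -260.68479474] [ 498.94195747 -259.98170302]
44 [314 443 460 435 433 431 440 229 114 108 240 451 458 447 445 468 436 322]
50 [444 440 431 439 430 450 346 162 118  89 487 480 450 438 437 438 452 459]
56 [435 439 433 436 428 459 269 124 121 185 449 465 452 430 437 452 449 455]
62 [446 436 436 431 442 391 203 115  90 429 477 447 438 436 446 452 457 419]
59 [443 371 387 392 382 369 336 302 392 458 450 441 435 434 435 433 430 466]
60 [450 362 381 389 380 390 361 271 278 390 456 445 442 441 425 435 440 429]
61 [439 344 360 370 362 374 320 255 226 283 401 441 442 440 428 429 437 392]
62 [542 516 516 525 520 554 345 219 212 319 312 400 446 436 436 431 442 391]
63 [617 615 621 620 623 656 381 209 200 541 387 314 412 440 430 433 434 399]
64 [608 597 606 613 613 653 377 219 198 636 589 445 356 417 436 429 446 361]
65 [643 635 640 637 660 639 371 216 207 620 692 638 549 489 470 458 465 385]
66 [468 463 459 466 476 438 272 194 186 441 486 478 487 388 352 345 353 328]
```

>>> send_rows(
  rows=[
    [[0.3,0.5,0,0,1],[0.61,0.94,0.3,0,1],[0.61,0.94,0.8,0,1],[0.61,0.94,1.3,0,1],[0.61,0.94,1.6,0,1],[0.61,0.94,1.6,0,1],[0.61,0.94,1.6,0,1]],
  ],
)

```text
time_s: 7.48
tool_pos: [490.6, -271.5, 155.6]
eef_rot: [-0.0, 0.999, 0.044, -0.001]
contact_force: [0.4, -0.4, -0.5]
gripper_width: 0.201
gripper_force: 68.6
```

Run:
```python
from h import *
import pickle
s=get_state(); print(s['time_s'],np.round(s['tool_pos'],1),np.round(s['eef_rot'],4),np.round(s['contact_force'],1))
P=eyes.camera_params('wrist'); im=eyes.capture('wrist'); cv2.imwrite('w4.png',im); pickle.dump(P,open('w4.pkl','wb'))
p=s['tool_pos']; c=proj('wrist',[p[0],p[1],86],P).astype(int); print(c)
x0,y0=c[0]-40,c[1]-45; print(x0,y0)
cv2.imwrite('pics/w4c.png',cv2.resize(im[y0:y0+60,x0:x0+80],None,fx=8,fy=8,interpolation=cv2.INTER_CUBIC))
g=im.astype(int).sum(2)
for r in range(c[1]-20,c[1]+4): print(r,g[r,c[0]-8:c[0]+9])
```

```text
7.4833 [ 490.6 -271.5  155.6] [-5.00e-04  9.99e-01  4.38e-02 -6.00e-04] [ 0.4 -0.4 -0.5]
[255 213]
215 168
193 [602 598 599 597 603 596 598 603 591 592 583 587 585 590 586 583 590]
194 [603 605 607 606 611 601 606 606 595 601 596 590 582 580 582 585 585]
195 [619 616 620 611 608 546 526 573 582 581 561 582 594 599 572 581 588]
196 [548 476 435 420 422 334 303 360 405 401 441 518 555 585 607 593 597]
197 [312 170  80  55  67  71  69  81 124 125 241 322 365 449 541 577 606]
198 [ 74  93  93 104 109 102 123 116  95 111  92  70 111 212 356 480 548]
199 [104 110 100 112 137 120 129 112 101 111 113 121 106  66 154 302 437]
200 [135 192 195 203 159 129 122 170 222 210 150 123 122 115  94 145 292]
201 [203 303 346 388 221 117 128 191 370 366 311 277 213 154  93  82 148]
202 [372 410 431 476 255 118 125 172 435 455 441 402 347 268 186 140  81]
203 [459 449 442 437 230 107 130 120 441 486 464 445 428 395 319 246 142]
204 [364 416 445 397 200 115 119  72 429 461 451 447 450 458 407 351 264]
205 [236 403 444 398 211 115 128 136 447 475 452 441 440 457 439 378 365]
206 [250 405 440 405 209 114 135 184 388 456 454 442 441 446 445 400 398]
207 [256 415 445 406 206 117 181 213 322 450 452 435 433 442 449 422 386]
208 [260 412 446 407 220 105 213 236 258 446 461 437 441 453 449 440 394]
209 [254 404 446 376 182 108 242 242 210 425 462 441 442 441 440 470 412]
210 [263 416 458 345 164  99 226 248 226 430 460 444 440 446 451 468 429]
211 [272 429 473 354 176 119 236 257 239 449 479 466 468 471 478 479 471]
212 [238 324 361 282 158 167 229 228 205 344 366 362 352 361 366 365 362]
213 [126 122 120 118 135 123 121 123 120 115 115 113 115 112 112 117 116]
214 [138 143 153 180 164 169 166 159 173 163 160 159 166 166 163 170 161]
215 [134 136 162 169 165 169 173 165 193 194 210 192 190 195 200 194 181]
216 [149 139 161 152 152 151 141 130 163 180 196 166 163 208 204 209 202]
```

View pics/w4c.png

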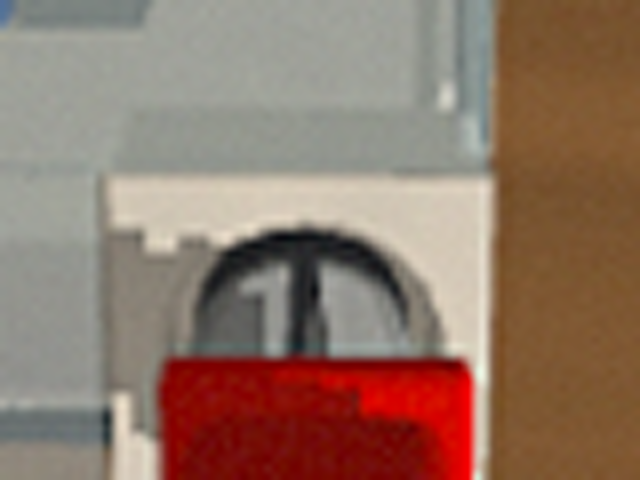

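The blade (grey, columns 253–255) sits about 1.7 px to the right of the slot centre. That is roughly 1.1 mm too far in +tool y, so I'll correct it and lower gently.

>>> send_rows(
  rows=[
    [[0,-0.11,0,0,1],[0,-0.11,0.1,0,1],[0,-0.11,0.2,0,1],[0,-0.11,0.3,0,1],[0,-0.11,0.3,0,1],[0,-0.11,0.3,0,1]],
  ],
)

```text
time_s: 8.03
tool_pos: [490.9, -270.7, 153.2]
eef_rot: [-0.0, 0.999, 0.044, -0.0]
contact_force: [1.5, 0.4, -1.0]
gripper_width: 0.203
gripper_force: 68.6
```

>>> send_rows(
  rows=[
    [[0,0,0.1,0,1],[0,0,0.2,0,1],[0,0,0.3,0,1],[0,0,0.4,0,1],[0,0,0.4,0,1],[0,0,0.4,0,1]],
  ],
)

```text
time_s: 8.53
tool_pos: [490.8, -270.6, 149.1]
eef_rot: [-0.0, 0.999, 0.044, -0.0]
contact_force: [0.4, 0.6, -0.2]
gripper_width: 0.201
gripper_force: 68.5
```

Run:
```python
from h import *
s=get_state(); print(s['time_s'],np.round(s['tool_pos'],1),np.round(s['eef_rot'],4),np.round(s['contact_force'],1),np.round(s['ft_torque'],2))
P=eyes.camera_params('wrist'); im=eyes.capture('wrist'); cv2.imwrite('w5.png',im)
g=im.astype(int).sum(2)
for r in range(198,222,2): print(r,g[r,246:265])
```

```text
8.5333 [ 490.8 -270.6  149.1] [-2.00e-04  9.99e-01  4.39e-02 -2.00e-04] [ 0.4  0.6 -0.2] [ 0.08 -0.01 -0.03]
198 [594 598 610 609 609 612 609 589 594 585 588 585 589 592 595 587 582 580
 583]
200 [546 518 473 293 229 235 162  74 122 126 189 197 244 330 422 509 544 579
 594]
202 [ 68  84 102  93  95 113 104 124 106 117  96 107 119 111  87  78 146 290
 436]
204 [119 146 193 225 222 253 199 141 121 179 298 288 274 220 165 125 112  78
 154]
206 [264 274 285 269 272 330 237 149 165 166 378 456 451 432 420 373 304 196
 135]
208 [292 284 285 274 279 282 161 211 242 188 447 469 452 446 440 448 451 387
 356]
210 [285 277 282 284 277 296 172 226 250 217 485 479 447 442 439 448 454 432
 385]
212 [247 246 244 242 240 232 179 207 222 209 336 366 365 363 354 350 362 375
 338]
214 [130 137 150 129 154 158 180 162 169 160 163 159 162 159 163 160 171 154
 157]
216 [163 139 154 164 180 160 139 152 154 159 157 178 189 172 168 160 227 208
 218]
218 [152 158 160 148 177 139 145 146 158 172 140 139 148 154 163 151 147 148
 217]
220 [141 140 129 132 122 147 150 130 140 144 117 122 144 136 145 129 141 116
 149]
```

>>> send_rows(
  rows=[
    [[0,-0.02,0.05,0,1],[0,-0.02,0.1,0,1],[0,-0.02,0.15,0,1],[0,-0.02,0.2,0,1],[0,-0.02,0.2,0,1],[0,-0.02,0.2,0,1]],
  ],
)

```text
time_s: 9.08
tool_pos: [491.0, -270.4, 147.2]
eef_rot: [-0.0, 0.999, 0.044, 0.0]
contact_force: [-0.1, 1.5, -0.5]
gripper_width: 0.2
gripper_force: 68.5
```

>>> send_rows(
  rows=[
    [[0,0,0.05,0,1],[0,0,0.1,0,1],[0,0,0.15,0,1],[0,0,0.2,0,1],[0,0,0.2,0,1],[0,0,0.2,0,1]],
  ],
)

```text
time_s: 9.58
tool_pos: [491.0, -270.4, 145.5]
eef_rot: [-0.0, 0.999, 0.044, 0.0]
contact_force: [0.0, 1.9, 2.5]
gripper_width: 0.202
gripper_force: 69.0
```

Run:
```python
from h import *
s=get_state(); print(s['time_s'],np.round(s['tool_pos'],1),np.round(s['contact_force'],1),np.round(s['ft_torque'],2))
im=eyes.capture('wrist'); cv2.imwrite('w6.png',im)
g=im.astype(int).sum(2)
for r in range(200,218,2): print(r,g[r,244:267])
cv2.imwrite('pics/w6c.png',cv2.resize(im[175:235,215:295],None,fx=8,fy=8,interpolation=cv2.INTER_CUBIC))
```

```text
9.5833 [ 491.  -270.4  145.5] [0.  1.9 2.5] [ 0.45  0.15 -0.02]
200 [587 588 595 595 607 613 615 606 606 594 588 588 583 590 571 581 595 584
 579 579 576 578 578]
202 [631 641 546 487 383 271 225 170  77  50  53 123 132 180 246 328 358 452
 520 557 595 600 588]
204 [178  88  63  88 101  93 104 113 121 120 137 126 104  96 110 105 109  85
 111 204 345 461 547]
206 [104  97 118 190 207 249 272 279 282 172 190 210 235 358 339 306 236 177
 135  93  90 129 350]
208 [203 237 277 283 282 278 278 287 196 223 241 225 257 442 472 444 432 423
 393 284 209 112 126]
210 [245 276 279 283 271 279 281 284 207 225 251 237 347 450 457 446 440 448
 456 415 380 319 167]
212 [236 249 252 242 242 246 239 248 195 215 221 210 284 352 363 360 347 345
 353 358 324 321 260]
214 [128 141 135 139 159 147 151 186 156 168 157 163 155 153 160 152 165 154
 170 153 152 174 162]
216 [137 149 150 166 140 143 143 147 148 145 134 151 180 173 193 179 154 184
 205 211 213 218 204]
```

View pics/w6c.png

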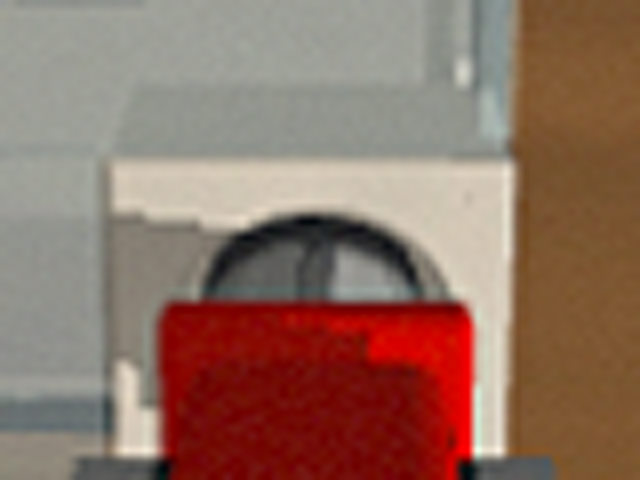

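The blade is down in the slot: a grey bar between the slot edges at about crop (318,270). There is 2.5 N up on the tool and a small side load. I'll ease sideways a little and press down.

>>> send_rows(
  rows=[
    [[0,-0.04,0,0,1],[0,-0.04,0.1,0,1],[0,-0.04,0.2,0,1],[0,-0.04,0.3,0,1],[0,-0.04,0.4,0,1],[0,-0.04,0.4,0,1],[0,-0.04,0.4,0,1]],
  ],
)

```text
time_s: 10.22
tool_pos: [491.1, -270.3, 141.6]
eef_rot: [0.0, 0.999, 0.044, 0.0]
contact_force: [-1.2, -0.3, 5.6]
gripper_width: 0.204
gripper_force: 69.2
```

>>> send_rows(
  rows=[
    [[0,0,0.05,0,1],[0,0,0.1,0,1],[0,0,0.15,0,1],[0,0,0.15,0,1],[0,0,0.15,0,1]],
  ],
)

```text
time_s: 10.63
tool_pos: [491.1, -270.3, 140.3]
eef_rot: [0.0, 0.999, 0.044, 0.0]
contact_force: [-1.0, 1.8, 6.9]
gripper_width: 0.199
gripper_force: 69.4
```

>>> send_rows(
  rows=[
    [[0,0,0.05,0,1],[0,0,0.1,0,1],[0,0,0.15,0,1],[0,0,0.15,0,1],[0,0,0.15,0,1]],
  ],
)

```text
time_s: 11.05
tool_pos: [491.1, -270.3, 139.1]
eef_rot: [0.0, 0.999, 0.044, 0.0]
contact_force: [-2.4, 2.0, 7.7]
gripper_width: 0.201
gripper_force: 69.7
```

>>> send_rows(
  rows=[
    [[0,0,0.05,0,1],[0,0,0.05,0,1],[0,0,0.05,0,1]],
  ],
)

```text
time_s: 11.3
tool_pos: [491.2, -270.4, 138.9]
eef_rot: [0.0, 0.999, 0.044, 0.0]
contact_force: [-2.7, 2.2, 8.8]
gripper_width: 0.199
gripper_force: 69.9
```

>>> send_rows(
  rows=[
    [[0,0,0.05,0,1],[0,0,0.05,0,1],[0,0,0.05,0,1]],
  ],
)

```text
time_s: 11.55
tool_pos: [491.2, -270.4, 138.7]
eef_rot: [0.0, 0.999, 0.044, 0.0]
contact_force: [-2.6, 2.6, 10.3]
gripper_width: 0.202
gripper_force: 70.2
```

It's bottomed at 10 N, with the force now rising about 1.5 N per 0.5 mm commanded. I'll start turning clockwise while keeping the push on.

>>> send_rows(
  rows=[
    [[0,0,0.05,0,1],[0,0,0.05,0.06,1],[0,0,0.05,0.12,1],[-0.01,0,0.05,0.18,1],[-0.01,0,0.05,0.24,1],[-0.02,0,0.05,0.3,1],[-0.02,0,0.05,0.3,1]],
  ],
)

```text
time_s: 12.13
tool_pos: [491.4, -270.7, 138.6]
eef_rot: [0.001, 0.994, -0.107, 0.001]
contact_force: [-2.2, 2.5, 11.5]
gripper_width: 0.202
gripper_force: 70.1
```

```bash
cat > st.py <<'E'
from h import *
s=get_state(); q=s['eef_rot']; print(s['time_s'],np.round(s['tool_pos'],2),'yaw',round(2*np.arctan2(q[2],q[1]),4),np.round(s['contact_force'],2),np.round(s['ft_torque'],3))
E
python3 st.py
```

```text
12.1333 [ 491.39 -270.74  138.58] yaw -0.214 [-2.2   2.47 11.55] [0.469 0.621 0.02 ]
```

>>> send_rows(
  rows=[
    [[-0.02,-0.01,0,0.08,1],[-0.04,-0.02,0,0.16,1],[-0.04,-0.02,0,0.24,1],[-0.05,-0.02,0,0.32,1],[-0.05,-0.02,0,0.4,1],[-0.06,-0.02,0,0.48,1],[-0.06,-0.02,0,0.56,1],[-0.06,-0.02,0,0.6,1],[-0.06,-0.02,0,0.6,1]],
  ],
)

```text
time_s: 12.88
tool_pos: [491.0, -271.2, 138.7]
eef_rot: [0.001, 0.918, -0.395, 0.001]
contact_force: [-2.7, 1.4, 11.0]
gripper_width: 0.197
gripper_force: 70.0
```

```bash
python3 st.py
```

```text
12.8833 [ 490.99 -271.17  138.67] yaw -0.813 [-2.66  1.4  11.  ] [ 0.127  0.571 -0.01 ]
```

>>> send_rows(
  rows=[
    [[0,0,0,0.06,1],[0,0,0,0.13,1],[0,0,0,0.13,1],[0,0,-0.05,0.13,1],[0,0,-0.1,0.13,1],[0,0,-0.15,0.13,1],[0,0,-0.2,0.13,1],[0,0,-0.2,0.13,1],[0,0,-0.2,0.13,1]],
  ],
)

```text
time_s: 13.63
tool_pos: [490.9, -271.1, 139.9]
eef_rot: [0.001, 0.891, -0.454, 0.001]
contact_force: [-0.9, 0.5, 6.8]
gripper_width: 0.2
gripper_force: 69.7
```

>>> send_rows(
  rows=[
    [[0,0,-0.05,0,1],[0,0,-0.1,0,1],[0,0,-0.1,0,1],[0,0,-0.1,0,1]],
  ],
)

```text
time_s: 13.97
tool_pos: [490.9, -270.9, 140.4]
eef_rot: [0.001, 0.891, -0.454, 0.001]
contact_force: [-0.5, -1.1, 5.0]
gripper_width: 0.205
gripper_force: 69.3
```

```bash
python3 st.py
```

```text
13.9667 [ 490.9  -270.94  140.4 ] yaw -0.9419 [-0.53 -1.14  5.03] [-0.335  0.076 -0.047]
```

>>> send_rows(
  rows=[
    [[0,0,-0.07,0,1],[0,0,-0.07,0,1],[0,0,-0.07,0.03,1],[0,0,-0.07,0.05,1],[0,0,-0.07,0.05,1]],
  ],
)

```text
time_s: 14.38
tool_pos: [490.6, -270.2, 140.6]
eef_rot: [0.0, 0.879, -0.476, 0.001]
contact_force: [1.5, -2.4, 3.5]
gripper_width: 0.206
gripper_force: 69.0
```

>>> send_rows(
  rows=[
    [[0,0,0,0.03,1],[0,0,0,0.05,1],[0,0,0,0.05,1]],
  ],
)

```text
time_s: 14.63
tool_pos: [490.5, -270.1, 140.6]
eef_rot: [0.0, 0.867, -0.498, 0.001]
contact_force: [1.7, -1.9, 3.3]
gripper_width: 0.198
gripper_force: 69.0
```

```bash
python3 st.py
```

```text
14.6333 [ 490.54 -270.13  140.63] yaw -1.0422 [ 1.72 -1.95  3.34] [-0.479 -0.133  0.015]
```

>>> send_rows(
  rows=[
    [[0,0,0,0.025,1],[0,0,0,0.05,1],[0,0,0,0.05,1]],
  ],
)

```text
time_s: 14.88
tool_pos: [490.5, -270.1, 140.6]
eef_rot: [0.0, 0.854, -0.519, 0.001]
contact_force: [1.2, -2.3, 2.9]
gripper_width: 0.2
gripper_force: 69.0
```

>>> send_rows(
  rows=[
    [[0,0,0,0.025,1],[0,0,0,0.05,1],[0,0,0,0.05,1]],
  ],
)

```text
time_s: 15.13
tool_pos: [490.5, -270.1, 140.7]
eef_rot: [0.0, 0.841, -0.541, 0.001]
contact_force: [1.5, -3.2, 4.1]
gripper_width: 0.202
gripper_force: 69.0
```

```bash
python3 st.py
```

```text
15.1333 [ 490.5  -270.14  140.65] yaw -1.1426 [ 1.55 -3.22  4.13] [-0.618 -0.277  0.076]
```

>>> send_rows(
  rows=[
    [[0.04,0,0,0.025,1],[0.04,0,0,0.05,1],[0.04,0,0,0.05,1],[0.04,0,0,0.05,1]],
  ],
)

```text
time_s: 15.47
tool_pos: [490.5, -270.2, 140.6]
eef_rot: [-0.0, 0.828, -0.561, 0.0]
contact_force: [2.0, -2.1, 3.5]
gripper_width: 0.206
gripper_force: 69.1
```

>>> send_rows(
  rows=[
    [[0,0,0,0.025,1],[0,0,0,0.04,1],[0,0,0,0.04,1]],
  ],
)

```text
time_s: 15.72
tool_pos: [490.5, -270.3, 140.6]
eef_rot: [-0.0, 0.816, -0.578, 0.0]
contact_force: [2.2, -1.7, 4.4]
gripper_width: 0.2
gripper_force: 69.1
```

```bash
python3 st.py
```

```text
15.7167 [ 490.51 -270.26  140.59] yaw -1.2324 [ 2.22 -1.71  4.36] [-0.544 -0.309  0.023]
```

>>> send_rows(
  rows=[
    [[0,-0.01,-0.03,0.025,1],[0,-0.01,-0.03,0.05,1],[0,-0.01,-0.03,0.05,1]],
  ],
)

```text
time_s: 15.97
tool_pos: [490.5, -270.2, 140.7]
eef_rot: [0.0, 0.801, -0.598, 0.0]
contact_force: [1.2, -3.7, 2.9]
gripper_width: 0.203
gripper_force: 69.0
```

>>> send_rows(
  rows=[
    [[0,0,0,0.025,1],[0,0,0,0.05,1],[0,0,0,0.05,1]],
  ],
)

```text
time_s: 16.22
tool_pos: [490.5, -270.2, 140.7]
eef_rot: [0.0, 0.786, -0.618, 0.0]
contact_force: [1.8, -2.4, 3.0]
gripper_width: 0.202
gripper_force: 69.0
```

```bash
python3 st.py
```

```text
16.2167 [ 490.48 -270.23  140.73] yaw -1.3322 [ 1.83 -2.35  3.05] [-0.607 -0.399  0.029]
```

>>> send_rows(
  rows=[
    [[0,0,0,0.025,1],[0,0,0,0.05,1],[0,0,0,0.05,1]],
  ],
)

```text
time_s: 16.47
tool_pos: [490.5, -270.2, 140.7]
eef_rot: [0.0, 0.77, -0.637, 0.0]
contact_force: [2.4, -3.2, 2.4]
gripper_width: 0.2
gripper_force: 69.0
```

>>> send_rows(
  rows=[
    [[0,0,0,0.025,1],[0,0,0,0.05,1],[0,0,0,0.05,1]],
  ],
)

```text
time_s: 16.72
tool_pos: [490.4, -270.2, 140.7]
eef_rot: [0.0, 0.754, -0.657, 0.0]
contact_force: [1.4, -3.4, 2.9]
gripper_width: 0.204
gripper_force: 68.9
```

```bash
python3 st.py
```

```text
16.7167 [ 490.43 -270.2   140.7 ] yaw -1.4326 [ 1.39 -3.39  2.91] [-0.674 -0.385  0.023]
```

>>> send_rows(
  rows=[
    [[0.03,0,0,0.025,1],[0.03,0,0,0.05,1],[0.03,0,0,0.05,1]],
  ],
)

```text
time_s: 16.97
tool_pos: [490.5, -270.3, 140.7]
eef_rot: [-0.0, 0.737, -0.676, -0.0]
contact_force: [2.0, -2.9, 3.8]
gripper_width: 0.203
gripper_force: 69.0
```

>>> send_rows(
  rows=[
    [[0,0,0,0.025,1],[0,0,0,0.05,1],[0,0,0,0.05,1]],
  ],
)

```text
time_s: 17.22
tool_pos: [490.4, -270.3, 140.8]
eef_rot: [-0.0, 0.72, -0.693, -0.0]
contact_force: [1.4, -2.3, 3.2]
gripper_width: 0.205
gripper_force: 69.0
```

```bash
python3 st.py
```

```text
17.2167 [ 490.44 -270.35  140.78] yaw -1.5327 [ 1.41 -2.29  3.18] [-0.463 -0.365  0.006]
```

>>> send_rows(
  rows=[
    [[0,0,0,0.025,1],[0,0,0,0.05,1],[0,0,0,0.05,1]],
  ],
)

```text
time_s: 17.47
tool_pos: [490.4, -270.4, 141.0]
eef_rot: [-0.0, -0.703, 0.711, 0.0]
contact_force: [2.1, -1.7, 4.9]
gripper_width: 0.205
gripper_force: 69.0
```

```bash
python3 st.py
python3 - <<'E'
from h import *
im=eyes.capture('wrist'); 
p=get_state()['tool_pos'];c=proj('wrist',[p[0],p[1],84]).astype(int);print(c)
cv2.imwrite('pics/w7c.png',cv2.resize(im[c[1]-45:c[1]+15,c[0]-40:c[0]+40],None,fx=8,fy=8,interpolation=cv2.INTER_CUBIC))
E
```

```text
17.4667 [ 490.41 -270.37  141.01] yaw 4.7004 [ 2.12 -1.65  4.88] [-0.48  -0.247  0.052]
[252 219]
```

View pics/w7c.png

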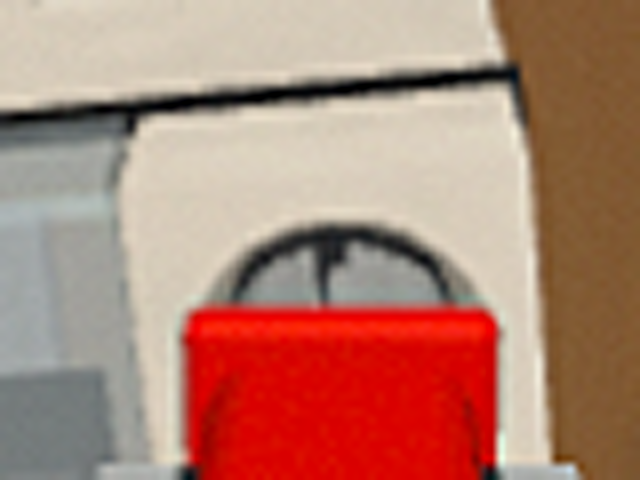

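The slot is still lined up with the blade, at about crop (325,270), so the stud has turned with the key. The lift in force and z suggests the catch. I'll raise slightly to see whether the stud follows.

>>> send_rows(
  rows=[
    [[0,0,-0.05,0,1],[0,0,-0.1,0,1],[0,0,-0.1,0,1],[0,0,-0.1,0,1]],
  ],
)

```text
time_s: 17.85
tool_pos: [490.4, -270.4, 141.9]
eef_rot: [0.0, -0.703, 0.711, 0.0]
contact_force: [0.8, -2.1, 4.5]
gripper_width: 0.205
gripper_force: 69.0
```

```bash
python3 st.py; sleep 0; python3 st.py
```

```text
17.85 [ 490.42 -270.4   141.88] yaw 4.7011 [ 0.81 -2.1   4.54] [-0.395 -0.218 -0.014]
17.85 [ 490.42 -270.4   141.88] yaw 4.7011 [ 0.81 -2.1   4.54] [-0.395 -0.218 -0.014]
```

>>> send_rows(
  rows=[
    [[0,0,-0.05,0,1],[0,0,-0.1,0,1],[0,0,-0.1,0,1],[0,0,-0.1,0,1]],
  ],
)

```text
time_s: 18.18
tool_pos: [490.3, -270.2, 142.6]
eef_rot: [0.0, -0.703, 0.711, 0.0]
contact_force: [1.8, -1.2, 3.1]
gripper_width: 0.204
gripper_force: 69.0
```

>>> send_rows(
  rows=[
    [[0,0,-0.05,0,1],[0,0,-0.1,0,1],[0,0,-0.1,0,1],[0,0,-0.1,0,1]],
  ],
)

```text
time_s: 18.52
tool_pos: [490.2, -269.8, 143.1]
eef_rot: [0.0, -0.703, 0.711, 0.001]
contact_force: [2.2, -1.1, -0.2]
gripper_width: 0.204
gripper_force: 68.5
```

```bash
python3 st.py
```

```text
18.5167 [ 490.19 -269.84  143.11] yaw 4.7009 [ 2.21 -1.07 -0.19] [-0.143 -0.464  0.004]
```

The force dropped to zero with the stud held about 2.4 mm in, so it's caught. Next I'll draw the key out and look.

>>> send_rows(
  rows=[
    [[0,0,-0.2,0,1],[0,0,-0.4,0,1],[0,0,-0.7,0,1],[0,0,-1.2,0,1],[0,0,-2,0,1],[0,0,-3,0,1],[0,0,-4,0,1],[0,0,-5,0,1],[0,0,-5,0,1],[0,0,-5,0,1]],
  ],
)

```text
time_s: 19.35
tool_pos: [491.2, -271.0, 195.3]
eef_rot: [0.0, -0.703, 0.711, -0.001]
contact_force: [-0.4, -0.4, -0.6]
gripper_width: 0.2
gripper_force: 68.6
```

>>> send_rows(
  rows=[
    [[-1.5,0,0,-0.1,1],[-3,0,0,-0.2,1],[-3,0,0,-0.2,1],[-3,0,0,-0.2,1]],
  ],
)

```text
time_s: 19.68
tool_pos: [490.4, -239.9, 193.2]
eef_rot: [0.0, 0.77, -0.638, -0.001]
contact_force: [0.5, -1.4, -0.6]
gripper_width: 0.203
gripper_force: 68.6
```

```bash
python3 st.py
python3 - <<'E'
from h import *
im=eyes.capture('wrist'); 
c=proj('wrist',[490.7,-269.5,84]).astype(int);print(c)
x0=max(c[0]-60,0);y0=max(c[1]-45,0)
cv2.imwrite('pics/w8c.png',cv2.resize(im[y0:y0+90,x0:x0+120],None,fx=6,fy=6,interpolation=cv2.INTER_CUBIC))
E
```

```text
19.6833 [ 490.38 -239.86  193.19] yaw -1.3826 [ 0.48 -1.37 -0.59] [-0.025  0.078  0.03 ]
[260 161]
```

View pics/w8c.png

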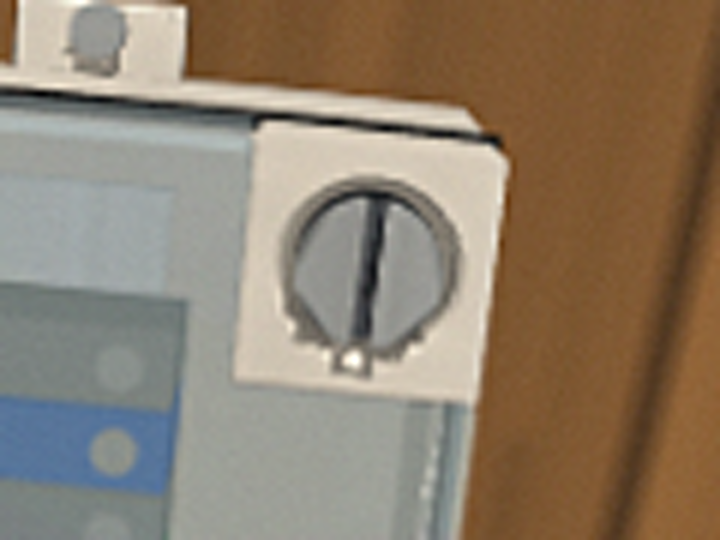

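The stud sits low with its slot along the box's y, at about crop (365,270), so it's fastened. Now I'll carry the key back to above the pocket.

>>> send_rows(
  rows=[
    [[-1,-0.5,0,-0.06,1],[-4,-2,0,-0.18,1],[-8,-3.7,0,-0.3,1],[-11.5,-5.3,0,-0.42,1],[-15,-6.9,0,-0.54,1],[-18.5,-8.5,0,-0.66,1],[-22,-10.1,0,-0.78,1],[-25.5,-11.7,0,-0.9,1],[-29,-13.3,0,-1.02,1],[-31.5,-14.5,0,-1.14,1],[-32.56,-14.94,0,-1.26,1],[-32.56,-14.94,0,-1.38,1]],
  ],
)

```text
time_s: 20.73
tool_pos: [577.7, 110.0, 193.7]
eef_rot: [-0.0, 1.0, 0.003, 0.001]
contact_force: [0.5, -0.7, -0.3]
gripper_width: 0.2
gripper_force: 68.6
```

>>> send_rows(
  rows=[
    [[0,0,0,-0.1,1],[0,0,0,-0.15,1],[0,0,0,-0.15,1],[0,0,0,-0.15,1]],
  ],
)

```text
time_s: 21.07
tool_pos: [576.9, 106.9, 193.5]
eef_rot: [0.0, 0.997, 0.072, -0.0]
contact_force: [-0.7, -0.3, -0.0]
gripper_width: 0.204
gripper_force: 68.6
```

```bash
python3 st.py
```

```text
21.0667 [576.85 106.87 193.54] yaw 0.145 [-0.65 -0.32 -0.02] [ 0.012 -0.011 -0.016]
```

>>> send_rows(
  rows=[
    [[-0.04,-0.12,0.5,0,1],[-0.04,-0.12,2,0,1],[-0.04,-0.12,4,0,1],[-0.04,-0.12,6,0,1],[-0.04,-0.12,7.5,0,1],[-0.04,-0.12,7.8,0,1],[-0.04,-0.12,7.8,0,1],[-0.04,-0.12,7.8,0,1]],
  ],
)

```text
time_s: 21.73
tool_pos: [576.4, 108.4, 116.1]
eef_rot: [-0.0, 0.997, 0.073, 0.0]
contact_force: [0.9, -0.6, 0.0]
gripper_width: 0.203
gripper_force: 68.6
```

>>> send_rows(
  rows=[
    [[0,0,0.3,0,1],[0,0,0.6,0,1],[0,0,0.9,0,1],[0,0,1.2,0,1],[0,0,1.5,0,1],[0,0,1.5,0,1]],
  ],
)

```text
time_s: 22.23
tool_pos: [575.4, 108.5, 100.1]
eef_rot: [0.0, 0.997, 0.074, -0.001]
contact_force: [1.2, -1.1, -1.1]
gripper_width: 0.202
gripper_force: 68.6
```

```bash
python3 st.py
```

```text
22.2333 [575.37 108.46 100.05] yaw 0.1478 [ 1.23 -1.15 -1.06] [0.034 0.029 0.026]
```

Entering the pocket with no contact. I'll lower it the rest of the way.

>>> send_rows(
  rows=[
    [[0.05,0,0.4,0,1],[0.05,0,0.8,0,1],[0.05,0,1.2,0,1],[0.05,0,1.6,0,1],[0.05,0,2,0,1],[0.05,0,2.3,0,1],[0.05,0,2.3,0,1]],
  ],
)

```text
time_s: 22.82
tool_pos: [576.1, 108.1, 76.8]
eef_rot: [0.0, 0.997, 0.074, -0.0]
contact_force: [1.6, -1.8, -2.6]
gripper_width: 0.202
gripper_force: 68.4
```

>>> send_rows(
  rows=[
    [[0,0,0.1,0,1],[0,0,0.2,0,1],[0,0,0.3,0,1],[0,0,0.3,0,1],[0,0,0.3,0,1]],
  ],
)

```text
time_s: 23.23
tool_pos: [576.7, 108.1, 74.9]
eef_rot: [0.0, 0.997, 0.074, 0.0]
contact_force: [0.7, -4.6, 0.5]
gripper_width: 0.202
gripper_force: 68.7
```

```bash
python3 st.py
```

```text
23.2333 [576.71 108.15  74.87] yaw 0.148 [ 0.65 -4.56  0.46] [-0.905 -0.129 -0.038]
```

>>> send_rows(
  rows=[
    [[0,0.05,0,0,1],[0,0.05,0.1,0,1],[0,0.05,0.2,0,1],[0,0.05,0.2,0,1],[0,0.05,0.2,0,1]],
  ],
)

```text
time_s: 23.65
tool_pos: [576.8, 108.1, 73.1]
eef_rot: [0.0, 0.997, 0.074, 0.0]
contact_force: [-0.7, -3.6, 3.4]
gripper_width: 0.203
gripper_force: 69.1
```

```bash
python3 st.py
```

```text
23.65 [576.82 108.11  73.14] yaw 0.1479 [-0.66 -3.56  3.43] [-0.747 -0.016  0.006]
```

>>> send_rows(
  rows=[
    [[0,0,0,0,0.7],[0,0,0,0,0.5],[0,0,0,0,0.3],[0,0,0,0,0],[0,0,0,0,0],[0,0,0,0,0],[0,0,0,0,0],[0,0,0,0,0]],
  ],
)

```text
time_s: 24.32
tool_pos: [576.5, 108.2, 72.7]
eef_rot: [-0.0, 0.997, 0.074, -0.0]
contact_force: [0.5, -0.4, 0.7]
gripper_width: 1.004
gripper_force: 0.0
```

>>> send_rows(
  rows=[
    [[0,0,-1,0,0],[0,0,-3,0,0],[0,0,-6,0,0],[0,0,-9,0,0],[-1,0,-12,0,0],[-1.5,0,-13,0,0],[-1.5,0,-13,0,0],[-1.5,0,-13,0,0]],
  ],
)

```text
time_s: 24.98
tool_pos: [561.7, 105.9, 203.4]
eef_rot: [-0.0, 0.997, 0.074, 0.001]
contact_force: [-0.6, -0.0, -0.4]
gripper_width: 1.005
gripper_force: 0.0
```

```bash
python3 st.py
python3 - <<'E'
from h import *
im=eyes.capture('wrist'); P=eyes.camera_params('wrist')
c=proj('wrist',[575,103,60],P).astype(int); print(c)
x0,y0=max(c[0]-130,0),max(c[1]-90,0); print(x0,y0)
cv2.imwrite('pics/w9c.png',cv2.resize(im[y0:y0+190,x0:x0+260],None,fx=3,fy=3,interpolation=cv2.INTER_CUBIC))
print(np.round([proj('wrist',[575.2+dx,106.4,z],P)-[x0,y0] for dx,z in [(-13,95),(13,95),(0,95)]],1)*3)
E
```

```text
24.9833 [561.7  105.88 203.36] yaw 0.1478 [-0.63 -0.01 -0.37] [ 0.027  0.024 -0.002]
[260 172]
130 82
[[374.7 343.5]
 [389.4 250.2]
 [381.9 297.3]]
```

View pics/w9c.png

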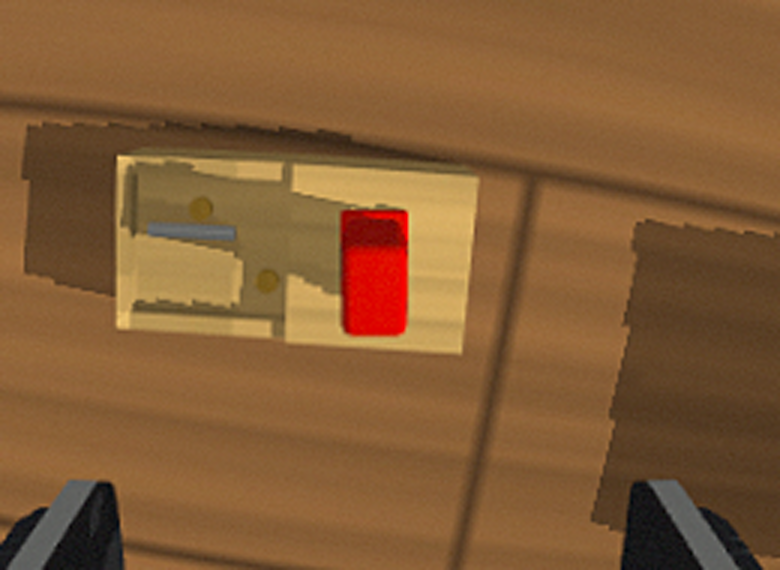

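The key stands upright in its pocket: its top face is at about crop (374,292), against an expected (382,297). The gripper is clear, so I'm handing in.

```bash
python3 -c "
from cell import manip
print(manip.sign_off())"
```

```text
the job is handed in; nothing more can be done
None
```

The undone stud is turned into its catch, the key is back upright in its pocket with the gripper clear, and the job is handed in at about 25 s; the highest push I read was 11.5 N.

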